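Clamp a glued print with the ratchet bar clamp

TASK

Stand the loose white printed housing on the clamp's wooden base, lengthwise and centred between the sliding jaw and the fixed jaw, and let go of it. Then, moving the jaw only by pumping the black trigger towards the handle, stroke after stroke, drive it up until it presses the housing against the fixed jaw. Finish while still holding the trigger squeezed (do not let go), so that the jaw keeps the housing under a firm push of about 20 N, never so hard that the print is crushed, and leave the other things on the bench where they are.

Things in the scene. Friction and masses are not known exactly. Their poses are not given: they have to be found in the camera images.
- clamp: Ratchet bar clamp fixed on the bench. Origin on the bench under the handle; x = way the jaw advances, y across, z up. In its frame (mm): plywood base x -75..200, y -35..35, top z 12; upright black handle x -10..4, y -13..13, top z 144; cheeks round the rod x -6..44, y -19..19, top z 84; fixed jaw x 172..188, y -28..28, top z 82; trigger pivot x 22, z 70; rod z 20..36, from x -65 at rod_travel 0.
- handle_top (a point): Centre of the handle's top end (clamp frame x -3, z 144 mm). Handle 14 mm thick along x, 26 mm wide.
- fixed_jaw (a point): Centre of the fixed jaw's gripping face, which looks back at the sliding jaw (clamp frame x 172, z 34 mm).
- seat (a point): Point on top of the base (z 12 mm) where the housing's origin lies when the housing touches the fixed jaw (clamp frame x 144 mm). Nothing stands beside it in y, so fingers can straddle the housing across the clamp.
- trigger_angle (a joint): Trigger angle, rad: 0 = released (leaning away from the handle), 0.45 = fully squeezed. Springs back when let go. A full pump drives the rod about 10 mm (two 5 mm notches), after a few mm of free play until the pawl catches. The return leaves the rod in place; let the trigger return to below about 0.05 before the next stroke.
- trigger: Black trigger plate, 8 mm thick, 20 mm wide, standing up in front of (clamp +x side of) the handle, its top 68 mm above the pivot pin (clamp x 31..39, z about 137 mm when released). Origin on the pivot pin (clamp x 22, z 70 mm); z = along the plate, x = its outer side, away from the handle.
- trigger_pull (a point): Point on the trigger's outer face, 55 mm above its pivot (clamp x about 37, z 123 mm released; x 12 squeezed). Squeeze here against the handle's back, along clamp x: 47 mm outside width released, about 25 mm squeezed. Pumping takes about 6 N; the jaw then pushes a few N less than the fingers squeeze: grip 20 N gives about 12 to 19 N at the jaw, 30 N about 19 to 26 N.
- rod_travel (a joint): How far the rod with the sliding jaw has advanced, m: 0 = fully back, 0.060 = end of travel. Rod friction (4 N) holds it where it was pumped to, but a harder push on the housing lasts only while the trigger is held squeezed. The gap left to close with the housing in place is 46 mm less this value.
- rod: Notched steel rod under the handle, 16 mm wide; frame = the clamp's frame shifted by its travel. Not to be pushed by hand.
- pad_spring (a joint): Compression of the coil spring behind the sliding jaw's pad, m: 0 = free, 0.012 = solid; 4 N per mm, so 0.005 means the jaw pushes with 20 N. Nonzero only when the jaw presses on something.
- pad: Sliding jaw: black round pad, diameter 32 mm, 7 mm thick, its axis along clamp x at z 34 mm. Frame = the clamp's frame shifted along x by rod_travel minus pad_spring. Not to be pushed by hand.
- pad_face (a point): Centre of the sliding jaw's front face (clamp x = 70 mm + rod_travel - pad_spring, z 34 mm).
- housing: Loose white printed housing, a rounded block 56 (x) x 40 (y) x 50 (z) mm, about 110 g, with a grey glue seam round its middle (across its length) and dark slots in its top; thin-walled, crushed by more than 60 N from the jaw. Origin: centre of its underside; either end may face the jaw. It starts upright on the dark build plate.
- cane: Bystander: printed candy cane lying flat, about 150 mm long, 18 mm thick. Origin near its middle.
- glue: Bystander: closed white bottle, 44 mm diameter, 75 mm tall. Origin: centre of its underside.
- scrap_cup: Bystander: grey cup, mouth up, 76 mm across its rim, 75 mm tall. Origin: centre of its underside.
There are look-alikes about, which are no part of the job. Leave any turquoise look-alike of the housing alone.

How it is judged:
By the outcome, as a careful person would: the job done as asked, in the order asked, and still so for the second after the job is handed in, while the arm keeps its last pose, push and grip.
It also fails if it takes over 67 s, if anything falls off the work surface, if the arm or the gripper's body presses on something with over 40 N, if the wrist force passes 120 N, or if a joint passes its speed limit or range.

ROBOT

A 7-joint arm with a two-finger parallel gripper is mounted at the origin on the work surface. World frame = base frame: x ahead of the robot, y to its left, z up, the work surface at z = 0. Lengths are in m, angles in rad, forces in N, time in s.
With the tool pointing down it reaches from about 0.4 to 0.85 m from the base axis. Payload 10.4 kg.
Tool frame: the origin (TCP) lies between the finger pads; the fingertips stand 19 mm ahead of it and the grasp point (between the pads) is the TCP; z points along the fingers, y is the line along which they close (so a half turn about z gives the same grasp; the last joint's range is limited). The gripper opens to 87 mm and grips with 3 to 60 N. Pads are 19 mm wide; open, the fingers measure 117 mm over their backs; the gripper's body (75 mm by 190 mm) begins 51 mm behind the grasp point.
Start: joints at [1.092, 0.332, -0.065, 1.46, 0.022, 1.35, -0.088], TCP at [0.275, -0.561, 0.242] pointing down, gripper open.
Joint ranges: [-2.6, 2.6], [-0.5, 2.12], [-1.47, 1.34], [0.16, 2.42], [-1.27, 4.41], [0.06, 2.06], [-2.6, 2.6]. Speed limits (rad/s): [2.22, 2.22, 2.79, 2.79, 3.14, 3.14, 3.14].

INTERFACE

Orientations are given as a 3x3 rotation matrix whose columns are the frame's x, y, z axes.
In Python, from station import r, optics, order gives the robot as it stands.
- The arm moves only by the tool jog_arm, never from a script. Its argument "commands" is text: rows parted by semicolons, each of 5 numbers parted by spaces: the shift along the tool's x, y, z normalised to -1 to 1, where 1 is 0.25 m, then the turn about the tool's z normalised to -1 to 1, where 1 is 30 degrees, then the closure, from -1 (fully open) to 1 (shut). In form: tx ty tz spin gripper; .... A call has exactly 8 rows; each row shifts and turns the commanded pose from where the row before left it, along the tool's axes as they then stand; what a row does not reach is not made up. A row lasts 1/12 s, in which the tool goes at most 41.7 mm and 7.16 degrees, less where a joint would pass 70% of its speed; a pose out of reach is approached as far as the arm can. A call with a number of a shift or a turn outside -1 to 1 is refused whole. A call with a gripper value outside its range is refused whole. The fingers move at their own pace and stop on an object; "squeeze" is the grip in N (left out, the last holds). Time passes only in rows, so rows that do not move let the fingers close, or fill a call up. It gives the time, the measured TCP pose, the force, the opening and the grip force at its end, in the units of the state.
- r.read_state(): the state, without advancing time (a new reading comes with each control period).
- optics.get_image(name): name is "scene" or "top"; returns a dict with "color" (420x560x3 uint8, red, green, blue), "fovy" (degrees; the focal length in pixels is half the picture's height over the tangent of half this angle, whatever the lens; pixels are square), "cx", "cy" (the principal point, pixels), "world_from_camera" (4x4, takes a point from camera to world coordinates). Camera axes: x right, y up, looking along -z (the intrinsics and any distortion apply to the point x, -y, -z); pixel columns grow to the right and rows downward; lengths in m; the calibration is good to about 2 mm. A picture is of the moment at which its call begins. There is no depth.
- order.job_done(): hands the job in; it is judged then, once.
The state is a dict: "t": time; "q": joint angles; "qvel": joint speeds; "joint_efforts": joint torques, N m; "eef_pos": TCP position; "eef_rot": TCP orientation; "wrist_force": force on the tool from outside, world axes, zero at the start; "torque": the same for the moment, N m; "grip_width": finger opening in m; "finger_force": force on a finger pad.
Only numpy, scipy, OpenCV 4.12 (cv2) and the standard library are available. Lean on these libraries where they do the work, as an engineer would, in place of code of your own. Each camera call takes 0.05 s, during which the arm holds its last target. There are 200 camera calls.

## Working session

There is one attempt and no reset: what is moved stays moved. The work goes in short steps, Python scripts to look and compute and a tool call to move; the robot and the scene stay as the last step left them, time stands still between calls to the robot, and variables do not carry over. Pictures are saved under pics/ and viewed, at most 10 in all, crops included, and the job is handed in when it is done.

Besides the shell and the picture viewer there is one more tool, called after "Call:" by a JSON object that holds its "api" and its "payload", one argument or row to a line. jog_arm: Moves the arm, as the interface text tells. Scaled input: -1 to 1 covers 0.25 m each way for a shift and 30 degrees each way for a turn. Its arguments: {"type":"object","properties":{"commands":{"type":"string"},"squeeze":{"type":"number"}},"required":["commands"]}

```bash
ls; mkdir -p pics; python3 - <<'E'
from station import r,optics,order
import cv2,numpy as np
for n in("scene","top"):
    d=optics.get_image(n);cv2.imwrite(f"pics/{n}0.png",d["color"][:,:,::-1])
    print(n,{k:v for k,v in d.items() if k!="color"})
    np.savez(f"pics/{n}0.npz",**d)
print(r.read_state())
E
```

```text
pics
scene {'fovy': 43.71473304087855, 'cx': 279.76816395110023, 'cy': 202.31809519732917, 'world_from_camera': array([[-0.07146236, -0.70024137,  0.71032046,  1.52618199],
       [ 0.99738518, -0.04247861,  0.05846687,  0.0611003 ],
       [-0.0107675 ,  0.71264128,  0.70144599,  0.99357663],
       [ 0.        ,  0.        ,  0.        ,  1.        ]])}
top {'fovy': 51.41764491821369, 'cx': 277.8274958662049, 'cy': 202.08714743676003, 'world_from_camera': array([[-2.03459015e-02,  9.81109850e-01, -1.92378548e-01,
         4.48629278e-01],
       [-9.99792831e-01, -1.98537272e-02,  4.48594319e-03,
         3.42298196e-03],
       [ 5.81771860e-04,  1.92429963e-01,  9.81310537e-01,
         1.00519304e+00],
       [ 0.00000000e+00,  0.00000000e+00,  0.00000000e+00,
         1.00000000e+00]])}
{'t': 0.1, 'q': array([ 1.09238617,  0.33278989, -0.0646807 ,  1.46087246,  0.02154559,
        1.34992741, -0.08848785]), 'qvel': array([-2.24063013e-04, -2.27088733e-03, -2.51805751e-04, -1.40511672e-03,
       -9.29192639e-05, -1.98951514e-03, -1.43167584e-03]), 'joint_efforts': array([ 2.14586151e-03, -6.24542999e+01,  2.51082930e-02, -3.90720892e+01,
       -6.13654149e-02,  3.65755521e-02,  3.73222929e-05]), 'eef_pos': array([ 0.27497118, -0.56088417,  0.24083794]), 'eef_rot': array([[ 8.97904041e-01,  4.40190854e-01, -5.87379848e-04],
       [ 4.40191246e-01, -8.97903285e-01,  1.16516575e-03],
       [-1.45149905e-05, -1.30476650e-03, -9.99999149e-01]]), 'wrist_force': array([ 0.09811169, -0.18812752,  0.4209411 ]), 'torque': array([ 0.05982818, -0.02179792,  0.03174844]), 'finger_force': 0.0, 'grip_width': 0.08714956482046121}
```

View pics/scene0.png

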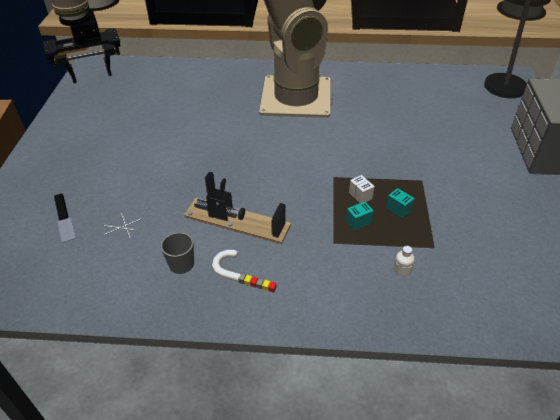

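View pics/top0.png

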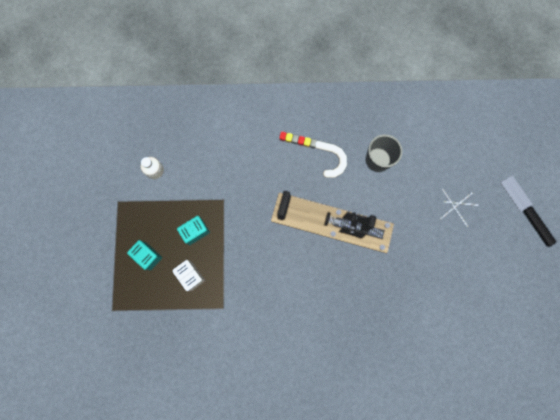

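The scene view shows the clamp at about (238,212), the white housing at (361,189), and turquoise look-alikes at (360,215) and (401,202). In the top view the housing is at (187,275), the turquoise ones are at (143,255) and (191,230), and the clamp base spans (272–392, 193–250). Only the white one at (361,189)/(187,275) matches the description. I'll confirm that in an enlarged crop while measuring.

```bash
cat > h.py <<'E'
import numpy as np,cv2
from scipy.optimize import least_squares
def load(n): return dict(np.load(f"pics/{n}.npz"))
def f(d): return 210/np.tan(np.radians(float(d["fovy"]))/2)
def ray(d,p):
    M=d["world_from_camera"];k=f(d)
    v=M[:3,:3]@np.array([(p[0]-d["cx"])/k,-(p[1]-d["cy"])/k,-1]);return M[:3,3],v
def plane(d,p,z):
    o,v=ray(d,p);return o+v*(z-o[2])/v[2]
def proj(d,X):
    M=d["world_from_camera"];c=M[:3,:3].T@(np.asarray(X)-M[:3,3]);return np.array([d["cx"]+f(d)*c[0]/-c[2],d["cy"]-f(d)*c[1]/-c[2]])
def two(d1,p1,d2,p2):
    (a,u),(b,v)=ray(d1,p1),ray(d2,p2)
    s=np.linalg.lstsq(np.c_[u,-v],b-a,rcond=None)[0];P,Q=a+u*s[0],b+v*s[1];return (P+Q)/2,np.linalg.norm(P-Q)
def big(m):
    c=max(cv2.findContours(m.astype(np.uint8),0,cv2.CHAIN_APPROX_NONE)[0],key=cv2.contourArea);return c[:,0,:]
E
python3 - <<'E'
from h import *
t,s=load("top0"),load("scene0")
for d,n,wb,hb in((t,"top",(262,185,402,260),(160,250,215,300)),(s,"scene",(175,165,300,245),(340,170,385,207))):
    hsv=cv2.cvtColor(d["color"],cv2.COLOR_RGB2HSV).astype(int);H,S,V=hsv[...,0],hsv[...,1],hsv[...,2]
    box=lambda b:np.pad(np.ones((b[3]-b[1],b[2]-b[0]),bool),((b[1],420-b[3]),(b[0],560-b[2])))
    wood=(H>8)&(H<25)&(S>70)&(V>90)&box(wb)
    white=(S<40)&(V>130)&box(hb)
    ys,xs=np.nonzero(wood);pts=np.c_[xs,ys]
    W=np.array([plane(d,p,.012)[:2] for p in pts])*1000
    r=cv2.minAreaRect(W.astype(np.float32));print(n,"wood",len(xs),np.round(r[0],1),np.round(r[1],1),round(r[2],1));print(np.round(cv2.boxPoints(r),1).tolist())
    ys,xs=np.nonzero(white);W=np.array([plane(d,p,.05)[:2] for p in np.c_[xs,ys]])*1000
    r=cv2.minAreaRect(W.astype(np.float32));print(n,"white@50",len(xs),np.round(r[0],1),np.round(r[1],1),round(r[2],1))
g=lambda d,x0,y0,w,h:cv2.resize(d["color"][y0:y0+h,x0:x0+w,::-1],(400,300),interpolation=cv2.INTER_CUBIC)
cv2.imwrite("pics/crop.png",np.vstack([np.hstack([g(t,262,170,136,102),g(s,180,160,120,90)]),np.hstack([g(t,120,210,112,84),g(s,330,165,100,75)])]))
E
```

```text
top wood 876 [ 593.4 -123.9] [265.3  63.9] 73.3
[[524.7000122070312, -241.89999389648438], [586.0, -260.20001220703125], [662.0, -6.0], [600.7999877929688, 12.300000190734863]]
top white@50 545 [479.1 199.1] [59.5 42.3] 36.4
scene wood 1448 [ 602.  -128.4] [274.4  75.8] 73.5
[[526.7000122070312, -249.1999969482422], [599.4000244140625, -270.70001220703125], [677.2999877929688, -7.699999809265137], [604.7000122070312, 13.899999618530273]]
scene white@50 222 [465.2 181.4] [102.2  44.1] 39.8
```

View pics/crop.png

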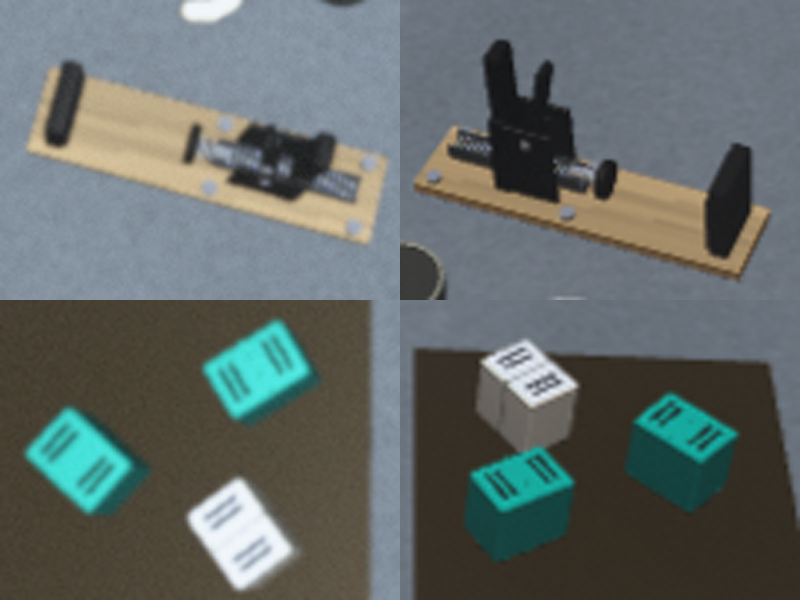

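The crop confirms it: the white block with the seam across its middle is the housing, at bottom-left (243,535) and bottom-right (525,385). The sliding jaw is on the handle side, so clamp +x runs towards world +y. Next I'll refine the measurements at sub-pixel level and check them against the given heights.

```bash
python3 - <<'E'
from h import *
t,s=load("top0"),load("scene0")
K=6
def up(d,b):
    c=d["color"][b[1]:b[3],b[0]:b[2]];return cv2.resize(c,None,fx=K,fy=K,interpolation=cv2.INTER_CUBIC).astype(int)
topx=lambda p,b:np.asarray(p)/K-0.5+.5/K+np.array(b[:2])
# housing top face
C={}
for d,n,b in((t,"top",(165,255,212,298)),(s,"scene",(345,172,380,208))):
    V=up(d,b).min(2); print(n,"V pct",np.percentile(V,[50,80,90,95,99]))
    for th in (130,170,200):
        m=cv2.morphologyEx((V>th).astype(np.uint8),cv2.MORPH_CLOSE,np.ones((19,19)))
        c=big(m); 
        P=np.array([plane(d,topx(p,b),.052)[:2] for p in c])*1000
        r=cv2.minAreaRect(P.astype(np.float32)); M=cv2.moments(c); cen=topx((M["m10"]/M["m00"],M["m01"]/M["m00"]),b)
        print(n,th,"rect",np.round(r[0],1),np.round(r[1],1),round(r[2],1),"cen px",np.round(cen,2)); C[n,th]=cen
for a in(130,170,200):print([ (a,b,np.round(1000*two(t,C["top",a],s,C["scene",b])[0],1),round(1000*two(t,C["top",a],s,C["scene",b])[1],1)) for b in(170,200)])
# base edges
for d,n,b in((t,"top",(262,185,402,260)),(s,"scene",(175,190,300,245))):
    u=up(d,b); rb=u[...,0]-u[...,2]   # red minus blue: wood positive, bench negative
    m=(rb>15).astype(np.uint8); m=cv2.morphologyEx(m,cv2.MORPH_OPEN,np.ones((7,7)))
    c=big(cv2.morphologyEx(m,cv2.MORPH_CLOSE,np.ones((9,9))))
    ax=np.radians(73.4); ex=np.array([np.cos(ax),np.sin(ax)]); ey=np.array([-ex[1],ex[0]])
    P=np.array([plane(d,topx(p,b),.012)[:2] for p in c])*1000
    uu,vv=P@ex,P@ey
    for nm,a,o in (("u",uu,vv),("v",vv,uu)):
        lo,hi=a.min(),a.max()
        for e,side in((lo,"lo"),(hi,"hi")):
            k=abs(a-e)<6; l=np.polyfit(o[k],a[k],1); k2=k&(abs(a-np.polyval(l,o))<2); l=np.polyfit(o[k2],a[k2],1)
            print(n,nm,side,"at mid",round(np.polyval(l,np.median(o)) ,1),"ext",round(e,1),"slope deg",round(np.degrees(np.arctan(l[0])),2),k2.sum())
# landmark: handle top & fixed jaw: darkest blobs
E
```

```text
top V pct [ 66. 192. 233. 238. 240.]
top 130 rect [478.9 198.7] [60.2 43. ] 36.4 cen px [186.76 275.22]
top 170 rect [479.2 199.1] [57.3 40.6] 36.4 cen px [186.59 275.14]
top 200 rect [479.3 199.3] [55.2 38.9] 36.4 cen px [186.53 275.1 ]
scene V pct [ 91. 109. 184. 210. 221.]
scene 130 rect [485.1 194.5] [58.3 42. ] 34.8 cen px [361.83 182.78]
scene 170 rect [485.5 194.8] [54.9 38.9] 35.7 cen px [361.87 182.85]
scene 200 rect [485.6 195. ] [52.7 36.6] 36.1 cen px [361.91 182.92]
[(130, 170, array([479.1, 197.9,  46.3]), np.float64(3.7)), (130, 200, array([479.1, 198. ,  46. ]), np.float64(3.6))]
[(170, 170, array([479.3, 198. ,  46.5]), np.float64(4.1)), (170, 200, array([479.3, 198.1,  46.3]), np.float64(4.0))]
[(200, 170, array([479.4, 198.1,  46.6]), np.float64(4.2)), (200, 200, array([479.4, 198.2,  46.4]), np.float64(4.1))]
top u lo at mid -86.7 ext -87.3 slope deg -0.22 179
top u hi at mid 187.4 ext 188.1 slope deg 0.26 175
top v lo at mid -639.9 ext -640.8 slope deg -0.19 469
top v hi at mid -569.5 ext -568.9 slope deg -0.1 698
scene u lo at mid -89.5 ext -90.3 slope deg -0.04 110
scene u hi at mid 186.3 ext 186.9 slope deg -0.39 133
scene v lo at mid -651.6 ext -652.5 slope deg 0.07 585
scene v hi at mid -574.8 ext -573.6 slope deg 0.24 225
```

Housing: about (482,197) mm with its long axis at 36.4°, 57×41 mm measured, which matches. Clamp base: 274×70 mm measured, yaw 73.4°, origin about (578,-186). The two cameras disagree by about 5 mm, so I'll move over the housing and check both against the gripper's known pose.

Call:
{"api": "jog_arm", "payload": {
  "commands": "0.12 -0.075 0 0 -1; 0.12 -0.075 0 0 -1; 0.12 -0.075 0 0 -1; 0.12 -0.075 0 0 -1; 0.12 -0.075 0 0 -1; 0.12 -0.075 0 0 -1; 0.12 -0.075 0 0 -1; 0.12 -0.075 0 0 -1"
}}

```text
t: 0.77
eef_pos: [0.425, -0.3192, 0.2414]
eef_rot: [[0.898, 0.44, -0.0], [0.44, -0.898, -0.0], [-0.0, -0.0, -1.0]]
wrist_force: [0.1, 0.0, 0.2]
grip_width: 0.0871
finger_force: 0.0
```

Call:
{"api": "jog_arm", "payload": {
  "commands": "0.12 -0.075 0 0 -1; 0.12 -0.075 0 0 -1; 0.12 -0.075 0 0 -1; 0.12 -0.075 0 0 -1; 0.053 -0.122 0 0 -1; 0.053 -0.122 0 0 -1; 0.053 -0.122 0 0 -1; 0.053 -0.122 0 0 -1"
}}

```text
t: 1.43
eef_pos: [0.4927, -0.0662, 0.2412]
eef_rot: [[0.898, 0.44, -0.001], [0.44, -0.898, -0.0], [-0.001, -0.0, -1.0]]
wrist_force: [0.5, -0.0, 0.3]
grip_width: 0.0869
finger_force: 0.0
```

Call:
{"api": "jog_arm", "payload": {
  "commands": "0.053 -0.122 0.04 0 -1; 0.053 -0.122 0.04 0 -1; 0.053 -0.122 0.04 0 -1; 0.053 -0.122 0.04 0 -1; 0.053 -0.122 0.04 0 -1; 0.053 -0.122 0.04 0 -1; 0.053 -0.122 0.04 0 -1; 0.053 -0.122 0.04 0 -1"
}}

```text
t: 2.1
eef_pos: [0.4805, 0.1993, 0.1609]
eef_rot: [[0.898, 0.44, -0.0], [0.44, -0.898, -0.0], [-0.0, 0.0, -1.0]]
wrist_force: [0.8, 0.1, 0.1]
grip_width: 0.0866
finger_force: 0.0
```

Call:
{"api": "jog_arm", "payload": {
  "commands": "0 0 0 -0.086 -1; 0 0 0 -0.086 -1; 0 0 0 -0.086 -1; 0 0 0 -0.086 -1; 0 0 0 0 -1; 0 0 0 0 -1; 0 0 0 0 -1; 0 0 0 0 -1"
}}

```text
t: 2.77
eef_pos: [0.481, 0.1978, 0.1615]
eef_rot: [[0.805, 0.593, -0.0], [0.593, -0.805, -0.0], [-0.0, 0.0, -1.0]]
wrist_force: [0.7, 0.5, -0.3]
grip_width: 0.0869
finger_force: 0.0
```

```bash
cat > snap.py <<'E'
import sys
from station import r,optics
from h import *
def snap(tag):
    for n in("scene","top"): np.savez(f"pics/{n}{tag}.npz",**optics.get_image(n))
    return load("top"+tag),load("scene"+tag)
def say(s=None):
    s=s or r.read_state();R=s["eef_rot"];print("t",round(s["t"],2),"pos",np.round(s["eef_pos"]*1e3,1),"psi",round(np.degrees(np.arctan2(R[1,0],R[0,0])),2),"F",np.round(s["wrist_force"],1),"w",round(s["grip_width"]*1e3,1),"ff",round(s["finger_force"],1),"q",np.round(s["q"],2));return s
def mark(d,b,pts,size=(400,300)):
    K=size[0]/(b[2]-b[0]);im=cv2.resize(d["color"][b[1]:b[3],b[0]:b[2],::-1],size,interpolation=cv2.INTER_CUBIC).copy()
    for p in pts:
        q=((np.asarray(p)+.5-np.array(b[:2]))*K).astype(int);cv2.drawMarker(im,tuple(int(v) for v in q),(0,0,255),0,9,1)
    return im
E
python3 - <<'E'
from snap import *
s=say();t,c=snap("1")
R,p=s["eef_rot"],s["eef_pos"]
pts=[p+R@np.array(v) for v in((0,0.0435,.019),(0,-.0435,.019),(0,.0585,.019),(0,-.0585,.019))]
ims=[]
for d,sz in((t,(100,75)),(c,(100,75))):
    q=[proj(d,x) for x in pts];m=np.mean(q,0).astype(int);print(np.round(q,1).tolist())
    b=(m[0]-50,m[1]-37,m[0]+50,m[1]+38);ims.append(mark(d,b,q));print(b)
cv2.imwrite("pics/tip1.png",np.hstack(ims))
E
```

```text
t 2.77 pos [481.  197.8 161.5] psi 36.37 F [ 0.7  0.5 -0.3] w 86.9 ff 0.0 q [ 0.16  0.24 -0.71  1.81  0.17  1.16 -1.54]
[[195.9, 259.1], [159.4, 286.6], [202.1, 254.5], [153.0, 291.4]]
(np.int64(127), np.int64(235), np.int64(227), np.int64(310))
[[352.8, 161.3], [379.6, 149.4], [348.0, 163.4], [384.1, 147.5]]
(np.int64(316), np.int64(118), np.int64(416), np.int64(193))
```

View pics/tip1.png

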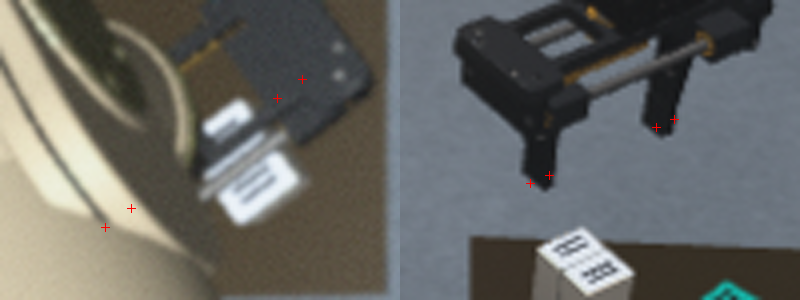

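In the scene view the predicted fingertip marks land on the real tips at (540,180) and (664,126) to within about 1.5 px. The average of the two cameras therefore holds, so I'll descend and grasp.

Call:
{"api": "jog_arm", "payload": {
  "commands": "0 0 0.07 0 -1; 0 0 0.07 0 -1; 0 0 0.07 0 -1; 0 0 0.07 0 -1; 0 0 0.07 0 -1; 0 0 0.07 0 -1; 0 0 0.05 0 -1; 0 0 0.03 0 -1"
}}

```text
t: 3.53
eef_pos: [0.4804, 0.1976, 0.0351]
eef_rot: [[0.805, 0.594, -0.002], [0.594, -0.805, -0.001], [-0.002, -0.0, -1.0]]
wrist_force: [-0.2, 0.6, 0.1]
grip_width: 0.0868
finger_force: 0.0
```

Call:
{"api": "jog_arm", "payload": {
  "commands": "0 0 0 0 0.3; 0 0 0 0 0.3; 0 0 0 0 1; 0 0 0 0 1; 0 0 0 0 1; 0 0 0 0 1; 0 0 0 0 1; 0 0 0 0 1",
  "squeeze": 15
}}

```text
t: 4.2
eef_pos: [0.4811, 0.1979, 0.0367]
eef_rot: [[0.805, 0.594, 0.0], [0.594, -0.805, -0.0], [0.0, 0.0, -1.0]]
wrist_force: [-0.1, 0.2, 0.6]
grip_width: 0.0417
finger_force: 0.4
```

Call:
{"api": "jog_arm", "payload": {
  "commands": "0 0 0 0 1; 0 0 0 0 1; 0 0 -0.05 0 1; 0 0 -0.09 0 1; 0 0 -0.09 0 1; 0 0 -0.09 0 1; 0 0 -0.09 0 1; 0 0 -0.07 0 1"
}}

```text
t: 4.87
eef_pos: [0.4812, 0.1982, 0.1592]
eef_rot: [[0.804, 0.594, 0.002], [0.594, -0.804, 0.0], [0.002, 0.001, -1.0]]
wrist_force: [-0.1, -0.2, -0.5]
grip_width: 0.04
finger_force: 15.0
```

```bash
python3 - <<'E'
from snap import *
s=say()
# move to x=138 in clamp frame, in tool axes after spin to 73.4
a=np.radians(73.4);ex=np.array([np.cos(a),np.sin(a)]);o=np.array([578,-186.])
g=o+138*ex; d=g-s["eef_pos"][:2]*1e3; R=s["eef_rot"]
print("goal",g,"tool-frame shift mm",R[:2,0]@d,R[:2,1]@d)
E
```

```text
t 4.87 pos [481.2 198.2 159.2] psi 36.46 F [-0.1 -0.2 -0.5] w 40.0 ff 15.0 q [ 0.16  0.24 -0.71  1.81  0.17  1.15 -1.54]
goal [617.4249947  -53.75148472] tool-frame shift mm -40.15276071441461 283.6159786059984
```

Call:
{"api": "jog_arm", "payload": {
  "commands": "-0.016 0.1134 0 0 1; -0.016 0.1134 0 0 1; -0.016 0.1134 0 0 1; -0.016 0.1134 0 0 1; -0.016 0.1134 0 0 1; -0.016 0.1134 0 0 1; -0.016 0.1134 0 0 1; -0.016 0.1134 0 0 1"
}}

```text
t: 5.53
eef_pos: [0.5904, -0.0049, 0.1574]
eef_rot: [[0.804, 0.594, 0.0], [0.594, -0.804, 0.0], [0.0, 0.0, -1.0]]
wrist_force: [0.4, 0.2, -1.0]
grip_width: 0.0401
finger_force: 15.0
```

Call:
{"api": "jog_arm", "payload": {
  "commands": "-0.016 0.1134 0 0 1; -0.016 0.1134 0 0 1; 0 0 0 -0.205 1; 0 0 0 -0.205 1; 0 0 0 -0.205 1; 0 0 0 -0.205 1; 0 0 0 -0.205 1; 0 0 0 -0.205 1"
}}

```text
t: 6.2
eef_pos: [0.6171, -0.0539, 0.1574]
eef_rot: [[0.282, 0.96, 0.0], [0.96, -0.282, 0.0], [0.0, 0.0, -1.0]]
wrist_force: [0.1, 0.4, -1.1]
grip_width: 0.0398
finger_force: 15.0
```

Call:
{"api": "jog_arm", "payload": {
  "commands": "0 0 0.03 0 1; 0 0 0.03 0 1; 0 0 0 0 1; 0 0 0 0 1; 0 0 0 0 1; 0 0 0 0 1; 0 0 0 0 1; 0 0 0 0 1"
}}

```text
t: 6.87
eef_pos: [0.6173, -0.0539, 0.1418]
eef_rot: [[0.287, 0.958, 0.0], [0.958, -0.287, -0.0], [-0.0, 0.0, -1.0]]
wrist_force: [0.6, 0.3, -0.8]
grip_width: 0.0399
finger_force: 15.0
```

```bash
python3 - <<'E'
from snap import *
s=say();t,c=snap("2")
a=np.radians(73.4);ex=np.array([np.cos(a),np.sin(a),0]);ey=np.array([-ex[1],ex[0],0]);o=np.array([.578,-.186,0])
X=lambda x,y,z:o+(x*ex+y*ey)/1e3+np.array([0,0,z/1e3])
p=s["eef_pos"];hz=p[2]-.0367+.002
pts=[X(172,28,82),X(172,-28,82),X(188,28,82),X(200,-35,12),X(200,35,12),X(-75,-35,12),X(-10,13,144),X(-10,-13,144),X(70,0,18),X(70,0,50)]
h=[p+ex*u+ey*v+np.array([0,0,hz+w-p[2]]) for u,v,w in((.028,-.02,.05),(-.028,-.02,.05),(.028,-.02,0),(-.028,-.02,0))]
ims=[mark(c,(180,140,300,230),[proj(c,x) for x in pts+h],(800,600))]
cv2.imwrite("pics/place.png",ims[0])
E
```

```text
t 6.87 pos [617.3 -53.9 141.8] psi 73.32 F [ 0.6  0.3 -0.8] w 39.9 ff 15.0 q [ 0.51  0.47 -0.64  1.57  0.3   1.2  -0.48]
```

View pics/place.png

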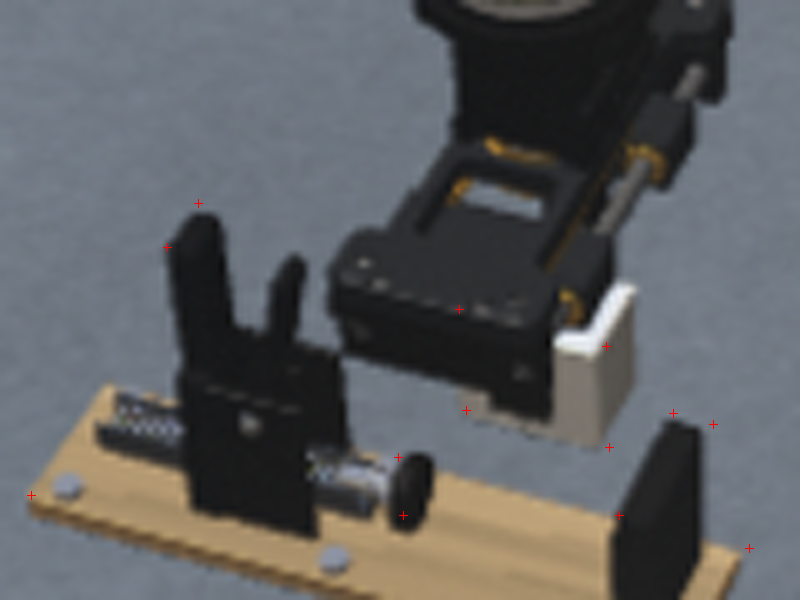

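The image shows the housing hanging beside the fixed jaw: its right edge is near (602,447) and the jaw's top corner near (675,420). The clamp sits about 1 to 1.5 px lower than predicted. I'll shift 2 mm towards it, lower gently, and measure again once the housing is standing.

Call:
{"api": "jog_arm", "payload": {
  "commands": "0 0.004 0.06 0 1; 0 0.004 0.06 0 1; 0 0 0.06 0 1; 0 0 0.06 0 1; 0 0 0.06 0 1; 0 0 0.06 0 1; 0 0 0 0 1; 0 0 0 0 1"
}}

```text
t: 7.63
eef_pos: [0.6186, -0.0544, 0.0508]
eef_rot: [[0.287, 0.958, -0.002], [0.958, -0.287, 0.0], [-0.0, -0.002, -1.0]]
wrist_force: [0.4, 0.2, -0.9]
grip_width: 0.0399
finger_force: 15.0
```

Call:
{"api": "jog_arm", "payload": {
  "commands": "0 0 0.004 0 1; 0 0 0.004 0 1; 0 0 0.004 0 1; 0 0 0 0 1; 0 0 0 0 1; 0 0 0 0 1; 0 0 0 0 1; 0 0 0 0 1"
}}

```text
t: 8.3
eef_pos: [0.6192, -0.0545, 0.0486]
eef_rot: [[0.287, 0.958, 0.0], [0.958, -0.287, -0.0], [-0.0, 0.0, -1.0]]
wrist_force: [-0.1, 0.9, -0.9]
grip_width: 0.0403
finger_force: 15.0
```

Call:
{"api": "jog_arm", "payload": {
  "commands": "0 0 0.003 0 1; 0 0 0.003 0 1; 0 0 0 0 1; 0 0 0 0 1; 0 0 0 0 1; 0 0 0 0 1; 0 0 0 0 1; 0 0 0 0 1"
}}

```text
t: 8.97
eef_pos: [0.6192, -0.0545, 0.0474]
eef_rot: [[0.287, 0.958, 0.0], [0.958, -0.287, -0.0], [-0.0, 0.0, -1.0]]
wrist_force: [-1.8, -0.5, 5.6]
grip_width: 0.0398
finger_force: 15.0
```

Call:
{"api": "jog_arm", "payload": {
  "commands": "0 0 0 0 -0.5; 0 0 0 0 -0.5; 0 0 0 0 -0.6; 0 0 0 0 -0.6; 0 0 0 0 -0.6; 0 0 0 0 -0.6; 0 0 -0.03 0 -0.6; 0 0 -0.09 0 -0.6"
}}

```text
t: 9.63
eef_pos: [0.6171, -0.0546, 0.0748]
eef_rot: [[0.287, 0.958, -0.005], [0.958, -0.287, 0.001], [-0.001, -0.005, -1.0]]
wrist_force: [-0.4, 0.2, -0.8]
grip_width: 0.069
finger_force: 0.0
```

Call:
{"api": "jog_arm", "payload": {
  "commands": "0 0 -0.12 0 -0.6; 0 0 -0.12 0 -0.6; 0 0 -0.12 0 -0.6; 0.13 0 -0.05 0 -0.6; 0.16 0 0 0 -0.6; 0.16 0 0 0 -0.6; 0.16 0 0 0 -0.6; 0.16 0 0 0 -0.6"
}}

```text
t: 10.3
eef_pos: [0.6747, 0.1315, 0.1804]
eef_rot: [[0.287, 0.958, 0.001], [0.958, -0.287, -0.0], [0.0, 0.001, -1.0]]
wrist_force: [0.3, 0.2, -0.2]
grip_width: 0.0695
finger_force: 0.0
```

```bash
python3 - <<'E'
from snap import *
s=say();t,c=snap("3")
a=np.radians(73.4);ex=np.array([np.cos(a),np.sin(a)]);ey=np.array([-ex[1],ex[0]])
K=6;topx=lambda p,b:np.asarray(p)/K-0.5+.5/K+np.array(b[:2])
for d,n,b in((t,"top",(262,185,345,250)),(c,"scene",(225,175,300,240))):
    u=cv2.resize(d["color"][b[1]:b[3],b[0]:b[2]],None,fx=K,fy=K,interpolation=cv2.INTER_CUBIC).astype(int)
    for th in(150,180):
        m=cv2.morphologyEx((u.min(2)>th).astype(np.uint8),cv2.MORPH_CLOSE,np.ones((19,19)));q=big(m)
        P=np.array([plane(d,topx(p,b),.062)[:2] for p in q])*1e3
        r=cv2.minAreaRect(P.astype(np.float32));ctr=np.array(r[0]);print(n,"housing",np.round(ctr,1),np.round(r[1],1),round(r[2],1),"u,v",np.round([ctr@ex,ctr@ey],1))
    # fixed jaw top (dark) on z=82
    B=(u.max(2)<60).astype(np.uint8)
    nl,lab,st,ce=cv2.connectedComponentsWithStats(B)
    for k in np.argsort(-st[1:,4])[:3]+1:
        q=big(lab==k);P=np.array([plane(d,topx(p,b),.082)[:2] for p in q])*1e3;print("  dark",np.round(topx(ce[k],b),1),st[k,4],"u",np.round([(P@ex).min(),(P@ex).max()],1),"v",np.round([(P@ey).min(),(P@ey).max()],1))
cv2.imwrite("pics/p3.png",np.hstack([mark(t,(262,170,398,272),[]),mark(c,(180,160,300,250),[])]))
E
```

```text
t 10.3 pos [674.7 131.5 180.4] psi 73.3 F [ 0.3  0.2 -0.2] w 69.5 ff 0.0 q [ 0.18  0.59 -0.67  1.33  0.36  1.34 -0.77]
top housing [619.3 -54.9] [58.8 43. ] 73.3 u,v [ 124.3 -609.2]
top housing [619.1 -54.5] [56.5 40.2] 73.4 u,v [ 124.6 -608.9]
  dark [283.8 204.8] 5803 u [157.3 173.2] v [-630.7 -570.5]
  dark [327.  218.6] 680 u [65.8 70.1] v [-609.7 -584.4]
  dark [342.7 229.5] 657 u [25.2 34.9] v [-589.4 -578. ]
scene housing [622.6 -58.2] [55.7 41.7] 73.4 u,v [ 122.1 -613.3]
scene housing [622.8 -58.2] [53.9 39.2] 73.3 u,v [ 122.2 -613.5]
  dark [278.1 220.2] 11540 u [158.4 193.6] v [-691.2 -583.2]
  dark [227.8 204.4] 5402 u [11.9 73.5] v [-683.6 -591.8]
  dark [241.2 213.3] 1922 u [75.  92.4] v [-668.5 -631.2]
```

View pics/p3.png

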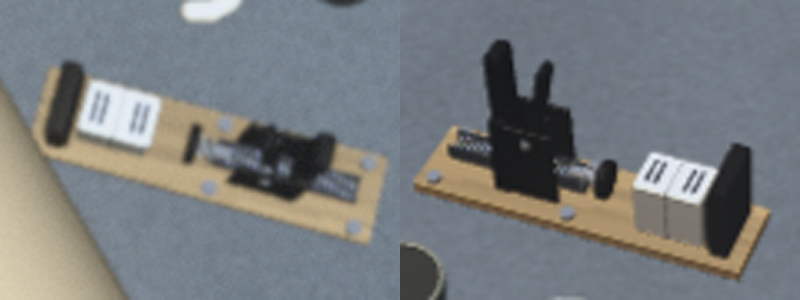

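Top view (left): the housing at (118,113) stands square to the fixed jaw. The top camera reads the released housing at v = -609.0, which is exactly the TCP, so I trust it. It puts the clamp axis at v ≈ -605, meaning the housing is 4 mm off to the side. I'll go back and let the closing fingers slide it to centre.

Call:
{"api": "jog_arm", "payload": {
  "commands": "-0.155 -0.016 0 0 -0.6; -0.155 0 0 0 -0.6; -0.155 0 0 0 -0.6; -0.155 0 0 0 -0.6; -0.155 0 0 0 -0.6; 0 0 0.08 0 -0.6; 0 0 0.08 0 -0.6; 0 0 0.08 0 -0.6"
}}

```text
t: 11.07
eef_pos: [0.615, -0.0558, 0.1198]
eef_rot: [[0.289, 0.957, 0.001], [0.957, -0.289, -0.001], [-0.0, 0.002, -1.0]]
wrist_force: [0.5, -0.2, 0.1]
grip_width: 0.0696
finger_force: 0.0
```

Call:
{"api": "jog_arm", "payload": {
  "commands": "0 0 0.08 0 -0.6; 0 0 0.08 0 -0.6; 0 0 0.08 0 -0.6; 0 0 0.08 0 -0.6; 0 0 0 0 -0.2; 0 0 0 0 -0.2; 0 0 0 0 0; 0 0 0 0 0",
  "squeeze": 5
}}

```text
t: 11.73
eef_pos: [0.616, -0.0545, 0.0414]
eef_rot: [[0.287, 0.958, 0.002], [0.958, -0.287, -0.0], [0.0, 0.002, -1.0]]
wrist_force: [-0.4, 0.0, -0.1]
grip_width: 0.0506
finger_force: 0.0
```

Call:
{"api": "jog_arm", "payload": {
  "commands": "0 0 0 0 0.2; 0 0 0 0 0.2; 0 0 0 0 0.2; 0 0 0 0 0.2; 0 0 0 0 0.2; 0 0 0 0 0.2; 0 0 0 0 0.2; 0 0 0 0 0.2"
}}

```text
t: 12.4
eef_pos: [0.6158, -0.0547, 0.0408]
eef_rot: [[0.287, 0.958, 0.002], [0.958, -0.287, -0.0], [0.0, 0.002, -1.0]]
wrist_force: [-0.2, -1.6, 7.2]
grip_width: 0.0399
finger_force: 5.0
```

Call:
{"api": "jog_arm", "payload": {
  "commands": "0 0 0 0 -0.6; 0 0 0 0 -0.6; 0 0 0 0 -0.6; 0 0 -0.06 0 -0.6; 0 0 -0.13 0 -0.6; 0 0 -0.15 0 -0.6; 0 0 -0.15 0 -0.6; 0 0 -0.146 0 -0.6"
}}

```text
t: 13.07
eef_pos: [0.6146, -0.0542, 0.2016]
eef_rot: [[0.286, 0.958, 0.001], [0.958, -0.286, 0.0], [0.0, 0.001, -1.0]]
wrist_force: [0.9, -0.6, -0.0]
grip_width: 0.0689
finger_force: 0.0
```

Call:
{"api": "jog_arm", "payload": {
  "commands": "0 0 0 -0.235 -1; 0 0 0 -0.235 -1; 0 0 0 -0.235 -1; 0 0 0 -0.235 -1; 0 0 0 -0.235 -1; 0 0 0 -0.235 -1; 0 0 0 -0.235 -1; 0 0 0 -0.235 -1"
}}

```text
t: 13.73
eef_pos: [0.6148, -0.0544, 0.1997]
eef_rot: [[-0.644, 0.765, 0.0], [0.765, 0.644, -0.0], [-0.0, 0.0, -1.0]]
wrist_force: [-0.5, -0.6, 0.0]
grip_width: 0.0868
finger_force: 0.0
```

Call:
{"api": "jog_arm", "payload": {
  "commands": "0 0 0 -0.235 -1; 0 0 0 -0.235 -1; 0 0 0 -0.235 -1; 0 0 0 -0.235 -1; 0 0 0 -0.183 -1; 0 0 0 0 -1; 0 0 0 0 -1; 0 0 0 0 -1"
}}

```text
t: 14.4
eef_pos: [0.6149, -0.0545, 0.199]
eef_rot: [[-0.957, 0.288, 0.0], [0.288, 0.957, -0.0], [-0.0, -0.0, -1.0]]
wrist_force: [-0.4, 0.6, -0.0]
grip_width: 0.0872
finger_force: 0.0
```

```bash
cat >> snap.py <<'E'
A=np.radians(73.4);EX=np.array([np.cos(A),np.sin(A)]);EY=np.array([-EX[1],EX[0]]);U0,V0=-12,-605
def clampxy(p): p=np.asarray(p)[:2]*1e3;return np.round([p@EX-U0,p@EY-V0],1)
E
python3 - <<'E'
from snap import *
s=say();print(clampxy(s["eef_pos"]))
t,c=snap("4")
K=6;topx=lambda p,b:np.asarray(p)/K-0.5+.5/K+np.array(b[:2])
for d,n,b in((c,"scene",(225,175,300,240)),):
    u=cv2.resize(d["color"][b[1]:b[3],b[0]:b[2]],None,fx=K,fy=K,interpolation=cv2.INTER_CUBIC).astype(int)
    q=big(cv2.morphologyEx((u.min(2)>150).astype(np.uint8),cv2.MORPH_CLOSE,np.ones((19,19))))
    P=np.array([plane(d,topx(p,b),.062)[:2] for p in q])*1e3
    r=cv2.minAreaRect(P.astype(np.float32));x=np.array(r[0])/1e3;print("housing",r,clampxy(x),"bias-corrected",clampxy(x)+[2.3,4.4])
E
```

```text
t 14.4 pos [614.9 -54.5 199. ] psi 163.24 F [-0.4  0.6 -0. ] w 87.2 ff 0.0 q [ 0.71  0.5  -0.94  1.5   0.41  1.34  1.01]
[135.4   0.2]
housing ((619.4630126953125, -57.44374465942383), (55.883148193359375, 41.840267181396484), 73.38247680664062) [133.9  -5.1] bias-corrected [136.2  -0.7]
```

Call:
{"api": "jog_arm", "payload": {
  "commands": "0 -0.06 0 0 -1; 0 -0.13 0 0 -1; 0 -0.13 0 0 -1; 0 -0.13 0 0 -1; 0 -0.08 0 0 -1; 0 0 0 0 -1; 0 0 0 0 -1; 0 0 0 0 -1"
}}

```text
t: 15.17
eef_pos: [0.5773, -0.1806, 0.1988]
eef_rot: [[-0.958, 0.285, 0.0], [0.285, 0.958, 0.0], [-0.0, 0.0, -1.0]]
wrist_force: [-0.3, 0.5, -0.3]
grip_width: 0.0871
finger_force: 0.0
```

```bash
python3 - <<'E'
from snap import *
s=say();print(clampxy(s["eef_pos"]))
t,c=snap("5")
R,p=s["eef_rot"],s["eef_pos"]
pts=[proj(c,p+R@np.array(v)) for v in((0,.0435,.019),(0,-.0435,.019))]
cv2.imwrite("pics/p5.png",mark(c,(170,130,290,220),pts,(600,450)))
E
```

```text
t 15.17 pos [ 577.3 -180.6  198.8] psi 163.42 F [-0.3  0.5 -0.3] w 87.1 ff 0.0 q [ 0.93  0.47 -0.93  1.54  0.38  1.33  1.24]
[3.9 0.1]
```

View pics/p5.png

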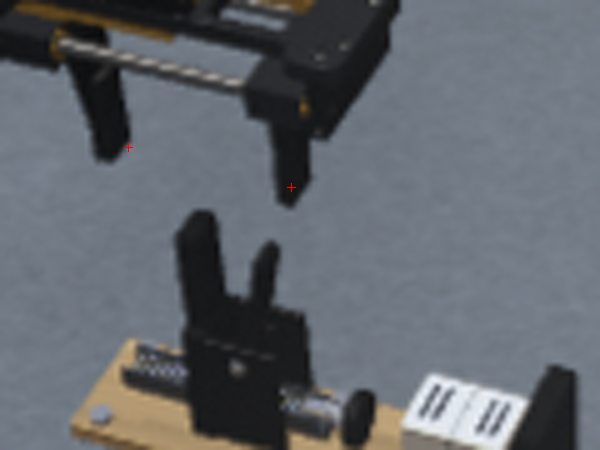

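The fingers straddle the handle at (200,215) and the trigger at (267,245): left tip at (110,155), right tip at (291,195). I'll descend with 3 mm extra margin on the trigger side.

Call:
{"api": "jog_arm", "payload": {
  "commands": "0 0.012 0.03 0 -1; 0 0 0.06 0 -1; 0 0 0.06 0 -1; 0 0 0.06 0 -1; 0 0 0.05 0 -1; 0 0 0.044 0 -1; 0 0 0 0 -1; 0 -0.016 0 0 -1"
}}

```text
t: 15.93
eef_pos: [0.5769, -0.1813, 0.1223]
eef_rot: [[-0.959, 0.284, -0.0], [0.284, 0.959, 0.001], [0.001, 0.001, -1.0]]
wrist_force: [0.9, -0.5, 0.9]
grip_width: 0.087
finger_force: 0.0
```

Call:
{"api": "jog_arm", "payload": {
  "commands": "0 0 0 0 -0.4; 0 0 0 0 -0.4; 0 0 0 0 -0.2; 0 0 0 0 -0.2; 0 0 0 0 0; 0 0 0 0 0; 0 0 0 0 0; 0 0 0 0 0",
  "squeeze": 20
}}

```text
t: 16.6
eef_pos: [0.5778, -0.1809, 0.1235]
eef_rot: [[-0.959, 0.284, 0.002], [0.284, 0.959, 0.001], [-0.002, 0.002, -1.0]]
wrist_force: [1.2, 4.5, 4.2]
grip_width: 0.0456
finger_force: 2.5
```

Call:
{"api": "jog_arm", "payload": {
  "commands": "0 0 0 0 0.3; 0 0 0 0 0.5; 0 0 0 0 1; 0 0 0 0 1; 0 0 0 0 1; 0 0 0 0 1; 0 0 0 0 1; 0 0 0 0 1"
}}

```text
t: 17.27
eef_pos: [0.5773, -0.1827, 0.1234]
eef_rot: [[-0.958, 0.285, 0.001], [0.285, 0.958, -0.001], [-0.001, -0.0, -1.0]]
wrist_force: [-0.9, 0.5, 6.2]
grip_width: 0.0264
finger_force: 19.7
```

Call:
{"api": "jog_arm", "payload": {
  "commands": "0 0 0 0 -0.75; 0 0 0 0 -0.75; 0 0 0 0 -0.75; 0 0 0 0 -0.75; 0 0 0 0 -0.75; 0 0 0 0 -0.75; 0 0 0 0 -0.75; 0 0 0 0 -0.75"
}}

```text
t: 17.93
eef_pos: [0.5766, -0.1827, 0.1224]
eef_rot: [[-0.958, 0.285, -0.0], [0.285, 0.958, -0.0], [0.0, -0.0, -1.0]]
wrist_force: [0.7, 0.1, -0.6]
grip_width: 0.0715
finger_force: 0.1
```

Call:
{"api": "jog_arm", "payload": {
  "commands": "0 0 0 0 0.3; 0 0 0 0 0.3; 0 0 0 0 0.3; 0 0 0 0 0.3; 0 0 0 0 1; 0 0 0 0 1; 0 0 0 0 1; 0 0 0 0 1"
}}

```text
t: 18.6
eef_pos: [0.5776, -0.1805, 0.123]
eef_rot: [[-0.959, 0.283, 0.002], [0.283, 0.959, 0.002], [-0.001, 0.002, -1.0]]
wrist_force: [-2.1, -7.7, 2.2]
grip_width: 0.0315
finger_force: 19.1
```

```bash
cat > pad.py <<'E'
from snap import *
import sys
s=say();print(clampxy(s["eef_pos"]))
tag=sys.argv[1];t,c=snap(tag)
cv2.imwrite(f"pics/p{tag}.png",mark(c,(200,170,300,245),[],(800,600)))
E
python3 pad.py 6
```

```text
t 18.6 pos [ 577.6 -180.5  123. ] psi 163.53 F [-2.1 -7.7  2.2] w 31.5 ff 19.1 q [ 0.91  0.54 -0.89  1.62  0.44  1.2   1.21]
[ 4.1 -0.1]
```

View pics/p6.png

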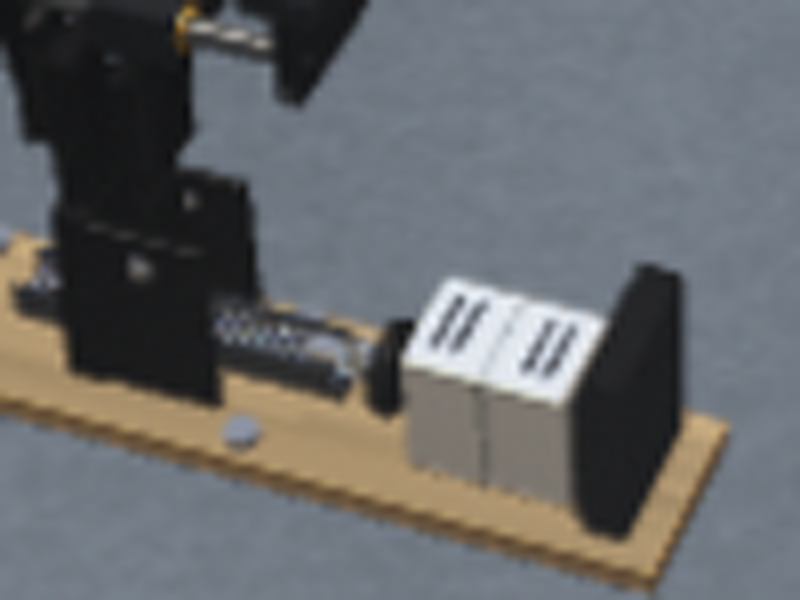

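The image shows the pad at (390,365) just behind the housing's near end at (405,375), so it has moved about 19 mm in two strokes, as specified. I'll keep pumping.

Call:
{"api": "jog_arm", "payload": {
  "commands": "0 0 0 0 1; 0 0 0 0 1; 0 0 0 0 1; 0 0 0 0 1; 0 0 0 0 -0.75; 0 0 0 0 -0.75; 0 0 0 0 -0.75; 0 0 0 0 -0.75"
}}

```text
t: 19.37
eef_pos: [0.5766, -0.183, 0.1223]
eef_rot: [[-0.958, 0.286, -0.0], [0.286, 0.958, -0.001], [0.0, -0.001, -1.0]]
wrist_force: [0.6, 1.5, -0.2]
grip_width: 0.0457
finger_force: 0.5
```

Call:
{"api": "jog_arm", "payload": {
  "commands": "0 0 0 0 -0.75; 0 0 0 0 -0.75; 0 0 0 0 -0.75; 0 0 0 0 -0.75; 0 0 0 0 0.5; 0 0 0 0 0.5; 0 0 0 0 0.5; 0 0 0 0 0.5"
}}

```text
t: 20.03
eef_pos: [0.5771, -0.1822, 0.1228]
eef_rot: [[-0.959, 0.285, 0.001], [0.285, 0.959, 0.0], [-0.0, 0.0, -1.0]]
wrist_force: [0.8, 2.5, 0.8]
grip_width: 0.0571
finger_force: 0.8
```

Call:
{"api": "jog_arm", "payload": {
  "commands": "0 0 0 0 1; 0 0 0 0 1; 0 0 0 0 1; 0 0 0 0 1; 0 0 0 0 1; 0 0 0 0 1; 0 0 0 0 1; 0 0 0 0 1"
}}

```text
t: 20.7
eef_pos: [0.577, -0.1826, 0.1229]
eef_rot: [[-0.958, 0.285, 0.0], [0.285, 0.958, -0.0], [-0.0, -0.0, -1.0]]
wrist_force: [-1.0, 1.6, 5.9]
grip_width: 0.0268
finger_force: 19.5
```

```bash
cat > meas.py <<'E'
from snap import *
import sys
s=say();print(clampxy(s["eef_pos"]));tag=sys.argv[1];t,c=snap(tag)
K=6;b=(225,175,300,240)
def hs(d):
    u=cv2.resize(d["color"][b[1]:b[3],b[0]:b[2]],None,fx=K,fy=K,interpolation=cv2.INTER_CUBIC).astype(int)
    q=big(cv2.morphologyEx((u.min(2)>150).astype(np.uint8),cv2.MORPH_CLOSE,np.ones((19,19))))
    P=np.array([plane(d,np.asarray(p)/K-.5+.5/K+np.array(b[:2]),.062)[:2] for p in q])*1e3
    r=cv2.minAreaRect(P.astype(np.float32));print(tag,"housing clamp xy",clampxy(np.array(r[0])/1e3)+[2.3,4.4],"size",np.round(r[1],1),"yaw",round(r[2],2))
hs(c)
# rod tail: left end of rod against cheek/wood, row profile along clamp x at rod height, compare by phase shift to first picture
E
python3 meas.py 7
```

```text
t 20.7 pos [ 577.  -182.6  122.9] psi 163.41 F [-1.   1.6  5.9] w 26.8 ff 19.5 q [ 0.91  0.54 -0.89  1.62  0.44  1.2   1.21]
[ 1.9 -0.1]
7 housing clamp xy [140.6  -0.8] size [51.3 42. ] yaw 73.44
```

Call:
{"api": "jog_arm", "payload": {
  "commands": "0 0 0 0 -0.75; 0 0 0 0 -0.75; 0 0 0 0 -0.75; 0 0 0 0 -0.75; 0 0 0 0 -0.75; 0 0 0 0 -0.75; 0 0 0 0 -0.75; 0 0 0 0 -0.75"
}}

```text
t: 21.47
eef_pos: [0.5767, -0.1827, 0.1224]
eef_rot: [[-0.958, 0.285, -0.0], [0.285, 0.958, -0.0], [0.0, -0.0, -1.0]]
wrist_force: [0.3, 1.0, -1.0]
grip_width: 0.071
finger_force: 0.1
```

Call:
{"api": "jog_arm", "payload": {
  "commands": "0 0 0 0 0.5; 0 0 0 0 0.5; 0 0 0 0 0.5; 0 0 0 0 0.5; 0 0 0 0 1; 0 0 0 0 1; 0 0 0 0 1; 0 0 0 0 1"
}}

```text
t: 22.13
eef_pos: [0.5779, -0.1796, 0.123]
eef_rot: [[-0.959, 0.283, 0.002], [0.283, 0.959, 0.003], [-0.001, 0.003, -1.0]]
wrist_force: [1.3, 6.1, 3.0]
grip_width: 0.0329
finger_force: 20.3
```

Call:
{"api": "jog_arm", "payload": {
  "commands": "0 0 0 0 1; 0 0 0 0 1; 0 0 0 0 1; 0 0 0 0 1; 0 0 0 0 1; 0 0 0 0 1; 0 0 0 0 1; 0 0 0 0 1"
}}

```text
t: 22.8
eef_pos: [0.5778, -0.1799, 0.123]
eef_rot: [[-0.959, 0.283, 0.002], [0.283, 0.959, 0.003], [-0.001, 0.003, -1.0]]
wrist_force: [3.5, 7.5, 1.7]
grip_width: 0.0321
finger_force: 20.3
```

```bash
python3 meas.py 8; python3 - <<'E'
from snap import *
a,b=load("scene7"),load("scene8")
bb=(200,170,300,245);cv2.imwrite("pics/p8.png",np.vstack([mark(a,bb,[],(400,300)),mark(b,bb,[],(400,300))]))
E
```

```text
t 22.8 pos [ 577.8 -179.9  123. ] psi 163.54 F [3.5 7.5 1.7] w 32.1 ff 20.3 q [ 0.91  0.54 -0.89  1.62  0.44  1.2   1.21]
[ 4.6 -0.1]
8 housing clamp xy [140.6  -0.8] size [51.3 42. ] yaw 73.44
```

View pics/p8.png

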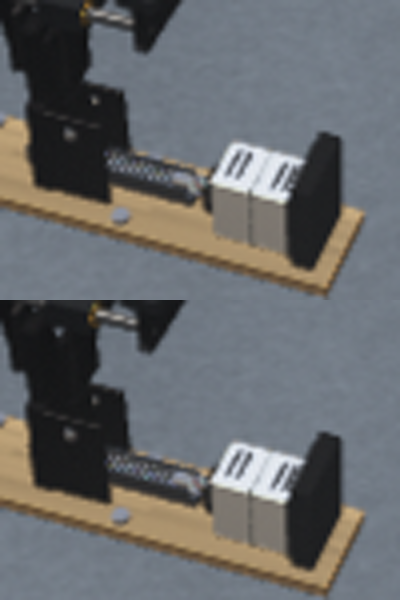

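The pictures show the housing pushed against the fixed jaw at (320,500), with its far end now hidden, and the pad on its near end at (208,490). The trigger has stalled at a 32 mm width, so the jaw is loaded. I'll re-centre the tool (the wrist shows 8 N of imbalance) and raise the grip to 27 N for about 20 N at the jaw.

Call:
{"api": "jog_arm", "payload": {
  "commands": "0 0.004 0 0 1; 0 0.004 0 0 1; 0 0 0 0 1; 0 0 0 0 1; 0 0 0 0 1; 0 0 0 0 1; 0 0 0 0 1; 0 0 0 0 1",
  "squeeze": 20
}}

```text
t: 23.57
eef_pos: [0.5778, -0.1798, 0.1229]
eef_rot: [[-0.959, 0.285, 0.001], [0.285, 0.959, 0.001], [-0.001, 0.001, -1.0]]
wrist_force: [0.4, 4.5, 5.2]
grip_width: 0.0326
finger_force: 20.5
```

Call:
{"api": "jog_arm", "payload": {
  "commands": "0 0 0 0 1; 0 0 0 0 1; 0 0 0 0 1; 0 0 0 0 1; 0 0 0 0 1; 0 0 0 0 1; 0 0 0 0 1; 0 0 0 0 1",
  "squeeze": 27
}}

```text
t: 24.23
eef_pos: [0.5776, -0.1804, 0.1229]
eef_rot: [[-0.958, 0.285, 0.001], [0.285, 0.958, 0.0], [-0.0, 0.0, -1.0]]
wrist_force: [0.4, 4.6, 5.9]
grip_width: 0.0316
finger_force: 27.7
```

```bash
python3 meas.py 9
```

```text
t 24.23 pos [ 577.6 -180.4  122.9] psi 163.42 F [0.4 4.6 5.9] w 31.6 ff 27.7 q [ 0.91  0.54 -0.89  1.62  0.44  1.2   1.2 ]
[ 4.1 -0.1]
9 housing clamp xy [140.5  -0.7] size [51.5 41.9] yaw 73.17
```

Call:
{"api": "jog_arm", "payload": {
  "commands": "0 0.006 0 0 1; 0 0 0 0 1; 0 0 0 0 1; 0 0 0 0 1; 0 0 0 0 1; 0 0 0 0 1; 0 0 0 0 1; 0 0 0 0 1"
}}

```text
t: 25.0
eef_pos: [0.5777, -0.1804, 0.1229]
eef_rot: [[-0.958, 0.286, -0.0], [0.286, 0.958, -0.001], [-0.0, -0.001, -1.0]]
wrist_force: [-2.6, -0.1, 8.1]
grip_width: 0.0312
finger_force: 27.9
```

```bash
python3 meas.py 10; python3 - <<'E'
from snap import *
def prof(tag,z,y=-8):
    d=load("scene"+tag);g=cv2.cvtColor(d["color"],cv2.COLOR_RGB2GRAY).astype(np.float32);o=[]
    for x in np.arange(40,122,2):
        P=(x+U0-2.3)*EX+(y+V0-4.4)*EY;q=proj(d,[P[0]/1e3,P[1]/1e3,z/1e3]);o.append(int(cv2.getRectSubPix(g,(1,1),(float(q[0]),float(q[1])))[0,0]))
    return o
print(list(range(40,122,2)))
for z in(30,36):
    for tag in("0","4","6","7","8","10"): print(z,tag,prof(tag,z))
E
```

```text
t 25.0 pos [ 577.7 -180.4  122.9] psi 163.35 F [-2.6 -0.1  8.1] w 31.2 ff 27.9 q [ 0.91  0.54 -0.89  1.62  0.44  1.2   1.2 ]
[ 4.2 -0.1]
10 housing clamp xy [140.6  -0.8] size [51.3 42. ] yaw 73.44
[40, 42, 44, 46, 48, 50, 52, 54, 56, 58, 60, 62, 64, 66, 68, 70, 72, 74, 76, 78, 80, 82, 84, 86, 88, 90, 92, 94, 96, 98, 100, 102, 104, 106, 108, 110, 112, 114, 116, 118, 120]
30 0 [38, 41, 42, 41, 41, 41, 42, 42, 45, 53, 59, 49, 68, 95, 105, 71, 45, 27, 28, 27, 27, 30, 65, 104, 130, 135, 136, 136, 136, 136, 137, 137, 138, 138, 137, 138, 137, 138, 138, 137, 138]
30 4 [40, 44, 46, 45, 45, 44, 44, 46, 49, 57, 63, 53, 72, 100, 111, 77, 48, 30, 29, 29, 29, 32, 69, 111, 138, 143, 143, 144, 145, 145, 144, 141, 131, 124, 120, 119, 119, 119, 120, 120, 120]
30 6 [39, 44, 45, 44, 43, 44, 44, 45, 45, 44, 44, 45, 46, 46, 45, 44, 45, 45, 42, 53, 59, 57, 63, 92, 123, 102, 67, 41, 31, 29, 29, 39, 74, 101, 115, 119, 119, 118, 119, 120, 119]
30 7 [39, 43, 45, 44, 43, 44, 44, 45, 45, 44, 44, 44, 45, 46, 45, 45, 45, 45, 46, 46, 46, 46, 46, 46, 45, 45, 51, 59, 67, 57, 73, 97, 91, 62, 48, 56, 97, 113, 120, 120
[... 743 characters left out ...]
, 93, 69, 82, 76, 70, 77, 75, 73, 73, 75, 71, 63, 75, 72, 66, 61, 63, 65, 76, 116, 129, 119, 110, 83, 58, 37, 33, 31, 30, 35, 84, 106, 117, 120, 120, 120, 120, 120, 120]
36 7 [56, 74, 82, 69, 82, 76, 70, 72, 72, 70, 68, 74, 71, 65, 89, 76, 71, 76, 75, 73, 74, 77, 74, 66, 63, 65, 64, 73, 111, 121, 114, 99, 72, 51, 44, 56, 94, 114, 120, 120, 120]
36 8 [64, 65, 68, 84, 70, 71, 76, 77, 77, 73, 72, 74, 86, 96, 74, 74, 73, 69, 79, 74, 70, 76, 75, 73, 66, 66, 66, 75, 109, 121, 115, 98, 68, 47, 43, 57, 94, 114, 120, 120, 120]
36 10 [55, 68, 73, 72, 70, 73, 78, 65, 78, 80, 66, 70, 70, 74, 75, 75, 73, 61, 84, 79, 70, 78, 77, 73, 65, 65, 66, 73, 97, 115, 114, 98, 67, 45, 41, 55, 94, 114, 120, 120, 120]
```

Line profiles along the rod give a spring compression of about 4 mm, or 14 to 20 N, while the grip rule at 27 N gives 17 to 24 N. I'll raise the grip to 30 N so that both estimates centre on 20 N or just above.

Call:
{"api": "jog_arm", "payload": {
  "commands": "0 0 0 0 1; 0 0 0 0 1; 0 0 0 0 1; 0 0 0 0 1; 0 0 0 0 1; 0 0 0 0 1; 0 0 0 0 1; 0 0 0 0 1",
  "squeeze": 30
}}

```text
t: 25.77
eef_pos: [0.5777, -0.1805, 0.1229]
eef_rot: [[-0.958, 0.287, -0.0], [0.287, 0.958, -0.001], [-0.0, -0.001, -1.0]]
wrist_force: [-1.2, -0.0, 6.7]
grip_width: 0.0309
finger_force: 30.9
```

```bash
python3 meas.py 11; python3 - <<'E'
from snap import *
def prof(tag,z,xs,y=-8):
    d=load("scene"+tag);g=cv2.cvtColor(d["color"],cv2.COLOR_RGB2GRAY).astype(np.float32);o=[]
    for x in xs:
        P=(x+U0-2.3)*EX+(y+V0-4.4)*EY;q=proj(d,[P[0]/1e3,P[1]/1e3,z/1e3]);o.append(int(cv2.getRectSubPix(g,(1,1),(float(q[0]),float(q[1])))[0,0]))
    return o
print(prof("4",30,range(50,74)))
for t in("7","8","10","11"):print(t,prof(t,30,range(88,112)))
a,b=load("scene11"),load("top11");cv2.imwrite("pics/fin.png",np.hstack([mark(a,(200,170,300,245),[]),mark(a,(0,0,560,420),[])]))
E
```

```text
t 25.77 pos [ 577.7 -180.5  122.9] psi 163.34 F [-1.2 -0.   6.7] w 30.9 ff 30.9 q [ 0.91  0.54 -0.89  1.62  0.44  1.2   1.2 ]
[ 4.1 -0.1]
11 housing clamp xy [140.6  -0.8] size [51.3 42. ] yaw 73.44
[44, 44, 44, 45, 46, 47, 49, 51, 57, 62, 63, 58, 53, 58, 72, 90, 100, 107, 111, 95, 77, 59, 48, 37]
7 [45, 45, 45, 47, 51, 54, 59, 64, 67, 63, 57, 58, 73, 89, 97, 95, 91, 78, 62, 46, 48, 50, 56, 76]
8 [46, 46, 45, 45, 45, 45, 51, 56, 60, 64, 66, 64, 58, 53, 53, 57, 62, 59, 52, 45, 48, 50, 56, 76]
10 [46, 45, 45, 45, 45, 45, 48, 50, 51, 56, 61, 61, 57, 53, 50, 49, 49, 46, 43, 39, 44, 48, 56, 76]
11 [45, 46, 46, 46, 46, 46, 48, 50, 51, 57, 61, 62, 57, 53, 50, 49, 49, 46, 43, 39, 44, 48, 56, 76]
```

View pics/fin.png

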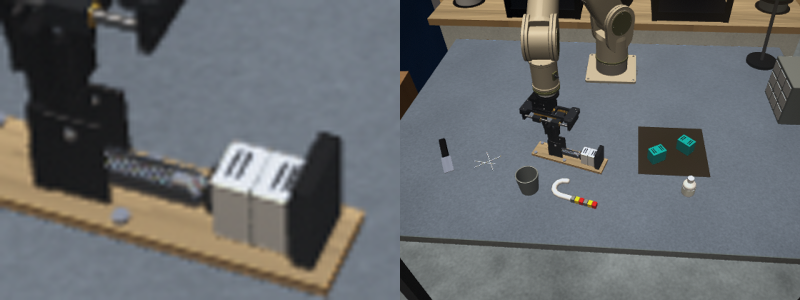

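The final picture shows the housing pressed between the pad at (208,190) and the fixed jaw at (320,200). The trigger is still held, and the cup, cane, glue and turquoise blocks are untouched. The readings are steady, so I'm handing in.

```bash
python3 -c "
from station import order
print(order.job_done())"
```

```text
the job is handed in; nothing more can be done
None
```

I handed the job in at about 26 s with the housing pressed against the fixed jaw, within about 1 mm of centre sideways, and the trigger still held at a 30 N grip; I estimate the jaw push at 16–26 N, since it can't be read directly.

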